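Turn the empty stack-nest tote and stack it on the loaded one

ROBOT

A 6-joint arm with a two-finger parallel gripper is mounted at the origin on the work surface. World frame = base frame: x ahead of the robot, y to its left, z up, the work surface at z = 0. Lengths are in m, angles in rad, forces in N, time in s.
With the tool pointing down it reaches from about 0.25 to 0.725 m from the base axis. Payload 9.7 kg.
Tool frame: the origin (TCP) lies at the very end of the fingers, on their centre line; the grasp point (between the pads) lies arm.tcp_to_grasp behind it (arm.tcp_to_grasp is the distance from the TCP to the grasp point, in m); z points along the fingers, x is the direction in which the jaws open and shut, and the axes are right-handed (so a half turn about z gives the same grasp; the last joint's range is limited). The gripper opens to 85 mm and grips with 20 to 120 N. Pads are 22 mm wide; open, the fingers measure 114 mm over their backs; the gripper's body (76 mm by 85 mm) begins 54 mm behind the grasp point. The pads swing forward as they close: fully open they stand 13 mm farther back than shut.
Start: joints at [1.189, 0.087, 0.176, 1.66, 0, 1.571], TCP at [0.205, 0.51, 0.231] pointing down, gripper open.
Joint ranges: [-3.13, 3.13], [-0.85, 1.81], [-1.15, 1.24], [-2.2, 2.28], [-1.44, 1.52], [-3.14, 3.14]. Speed limits (rad/s): [2.22, 2.22, 2.57, 3.14, 3.14, 3.14].

INTERFACE

Orientations are given as a unit quaternion [x, y, z, w].
In Python, from rig import arm, jaws, solver, eyes, search_frame, pinpoint gives the robot as it stands. Calls block until the motion is done:
- arm.move_ptp(position, orientation): joint-space move of the TCP to a pose.
- arm.movel(position, rot=None, velocity=0.15, until_force=None): straight line of the TCP; rot=None keeps the orientation; velocity is the mean speed in m/s. With until_force (N) it stops when the force on the tool has changed by that much, and returns True; else False.
- arm.goto_joints(angles): joint-space move.
- jaws.open_gripper() and jaws.clamp(grasp_force=None): open the fingers fully, or close them until they stop; grasp_force is the grip in N (None keeps the last).
- arm.sleep(seconds).
- solver.ik(position, orientation): joint angles nearest the present ones, or None.
- arm.sense(): the state.
- eyes.read_camera(name): name is "side" or "top" or "wrist"; returns a dict with "frame" (480x640x3 uint8, red, green, blue), "fovy" (degrees; the focal length in pixels is half the picture's height over the tangent of half this angle, whatever the lens; pixels are square), "cx", "cy" (the principal point, pixels), "position" and "orientation" of the camera in the world; the wrist camera has in their place "tool_from_camera" (4x4, takes a point from camera to tool coordinates, whose origin is the TCP and whose axes are the tool frame's). Camera axes: x right, y up, looking along -z (the intrinsics and any distortion apply to the point x, -y, -z); pixel columns grow to the right and rows downward; lengths in m; the calibration is good to about 2 mm. A picture is of the moment at which its call begins: read the wrist's pose just before it. There is no depth.
A pose or a line that the arm cannot do raises arm.Unreachable and nothing moves.
- arm.job_done(): hands the job in, once; it reports no verdict.
Trained networks look in a picture, given as the dict that the camera call returned (one of the last four; its "shot" number tells which), for a name from the list of things; names that differ only in an ending like _2 or _b are one class to them, and where a whole thing is asked for, a point or a joint stands for the part that bears it (a point fixed in the world has none). Each returns a list of dicts, best first, with "p" (0 to 1); they miss things now and then, are a little off and sometimes report something else, mostly with a low value. They report only what shows in the picture. A call takes as long as a camera call.
- search_frame(name, picture): "centre" ([column, row] in pixels, amid what is visible of it).
- pinpoint(name, picture): "centre" ([column, row] in pixels: a listed point, or the origin of a listed thing).
The state is a dict: "time": time; "joint_positions": joint angles; "qvel": joint speeds; "joint_torque": joint torques, N m; "position": TCP position; "tool_rot": TCP orientation; "force": force on the tool from outside, world axes, zero at the start; "ft_torque": the same for the moment, N m; "grip_width": opening from 0.0 (shut) to 1.0 (fully open).
Only numpy, scipy, OpenCV 4.12 (cv2) and the standard library are available. Lean on these libraries where they do the work, as an engineer would, in place of code of your own. Each camera call takes 0.05 s, during which the arm holds its last target. There are 200 camera calls.

TASK

Pick up the empty blue tote, turn it half round so that it stacks instead of nesting, and stack it on the loaded tote that stands in the bench locator: its feet must sit fully home in the seats of the loaded tote's rim, level and released, so that nothing rests on the drivers inside. Feel for the seats gently, without knocking, dropping or pressing hard on the loaded tote, and leave everything else on the bench where it is.

Things in the scene. Friction and masses are not known exactly. Their poses are not given: they have to be found in the camera images.
- tote: The empty blue stack-nest tote to be moved, 240 long x 164 wide x 90 high, 0.24 to 0.38 kg. Origin: centre of its underside; z up; x lengthwise towards its dipped end; y across. The loaded tote is its twin. Same way round as the tote below, its feet go down channels in that tote's rim and it nests; turned half round, the feet ride on the rim and drop into seats, and it stacks.
- tote_dip_end (a point): Middle of the top of the empty tote's dipped end wall (60 high; at x = 114, y = 0, z = 60 in the tote's frame). The other end wall is 76 high and carries a paper card.
- tote_rim_left (a point): Top of the rim at mid-length of the empty tote's +y long side (x 0, y 74, z 85 in its frame). The rim is a vertical band 16 thick, y = 66 to 82, from 50 up to 90 above the underside: pinch it from above with one finger inside the tote, at x = -16 to 14 where it is solid. Its inner 12 mm is a rail, 85 high; its outer 4 mm an upstand, 90 high.
- tote_rim_right (a point): The same point on the empty tote's -y long side (x 0, y -74, z 85 in its frame); the band is the mirror image.
- tote_wide_feet (a point): Midway between the empty tote's two wide feet (x -78, y 0, z 0 in its frame). Each foot is the end of a rib on a long side: 44 long (x = -100 to -56), flush with the underside, reaching out to 75 from the centre line.
- tote_narrow_feet (a point): Midway between the empty tote's two narrow feet (x 30, y 0, z 0 in its frame): 24 long (x = 18 to 42), otherwise as the wide ones.
- locator: Aluminium plate (320 x 184 x 6) with low corner angles as stops, fixed to the bench. Origin: centre of its underside; z up; x towards the loaded tote's dipped end. The loaded tote (4.5 kg, six drivers in it) stands on it square and centred across, but lengthwise anywhere up to 18 either way from its centre; that is not measured: find the seats by feel or sight. It gives way only above about 28 N lengthwise.
- loaded_rim (a point): Centre of the loaded tote's rim at rail height (91 above the bench; upstands 96) if that tote stood against the -x stops; it really stands 6 to 42 farther along +x. From its rim centre, in each rail (y 66 to 78; feet have 3 to spare sideways): seats 6 deep at x -43.5 to -16.5 (narrow foot) and 54.5 to 101.5 (wide foot), 1.5 to spare each way; nesting channels x -104 to -52, 14 to 46.
- home (a point): The turned tote's underside centre, stacked fully home, if the loaded tote stood against the -x stops of the locator (x -24, z 85 in the locator's frame); the real place is 6 to 42 farther along the locator's +x. Riding on the rails the underside is 6 higher (set down 4 to 40 too far to +x, all feet find rail); wrongly nested it is 30 lower, on the drivers.
- spare_tweeter: Bystander: small tweeter driver, 60 across, 33 high. Origin: centre of its underside.
- trim_ring: Bystander: aluminium ring lying flat, 90 across, 10 high. Origin: centre of its underside.
- screwdriver: Bystander: red-handled screwdriver, 190 long, lying beside the locator. Origin: underside, x along its length.
- screw_box: Bystander: small grey box of screws, 85 x 60 x 35. Origin: centre of its underside.
- carton: Bystander: small cardboard carton, 90 x 70 x 50. Origin: centre of its underside.

How it is judged:
By the outcome, as a careful person would: the job done as asked, in the order asked, and still so for the second after the job is handed in, with the robot touching nothing.
It also fails if it takes over 72 s, if anything falls off the work surface, if the arm or the gripper's body presses on something with over 40 N, if the wrist force passes 120 N, or if a joint passes its speed limit or range.

## Working session

There is one attempt and no reset: what is moved stays moved. The work goes in short steps, each a Python script; the robot and the scene stay as the last script left them, time stands still between calls to the robot, and variables do not carry over. Pictures are saved under pics/ and viewed, about 8 in all and at most 12, crops included, and the job is handed in when it is done.

```bash
ls; mkdir -p pics; cat > h.py <<'E'
import numpy as np, cv2
from scipy.spatial.transform import Rotation as R
from rig import arm,jaws,solver,eyes,search_frame,pinpoint
def shot(name,save=None):
    s=arm.sense(); c=eyes.read_camera(name)
    if save: cv2.imwrite('pics/'+save,c['frame'][:,:,::-1])
    if 'tool_from_camera' in c:
        T=np.eye(4);T[:3,:3]=R.from_quat(s['tool_rot']).as_matrix();T[:3,3]=s['position']
        c['T']=T@np.array(c['tool_from_camera'])
    else:
        T=np.eye(4);T[:3,:3]=R.from_quat(c['orientation']).as_matrix();T[:3,3]=c['position'];c['T']=T
    return c
def ray(c,px):
    f=240/np.tan(np.radians(c['fovy'])/2)
    K=np.array([[f,0,c['cx']],[0,f,c['cy']],[0,0,1]])
    d=c.get('distortion',c.get('dist'))
    p=cv2.undistortPoints(np.array([[px]],float),K,None if d is None else np.array(d,float))[0,0]
    return c['T'][:3,3],c['T'][:3,:3]@np.array([p[0],-p[1],-1])
def onz(c,px,z):
    o,v=ray(c,px); return o+v*(z-o[2])/v[2]
def proj(c,P):
    f=240/np.tan(np.radians(c['fovy'])/2)
    q=np.linalg.inv(c['T'])@np.r_[P,1]
    K=np.array([[f,0,c['cx']],[0,f,c['cy']],[0,0,1]]); d=c.get('distortion',c.get('dist'))
    return cv2.projectPoints(np.array([[q[0],-q[1],-q[2]]]),np.zeros(3),np.zeros(3),K,None if d is None else np.array(d,float))[0].ravel()
E
cat > a.py <<'E'
from h import *
print(arm.tcp_to_grasp, arm.sense())
zs=dict(tote=0,tote_dip_end=.06,tote_rim_left=.085,tote_rim_right=.085,tote_wide_feet=0,tote_narrow_feet=0,locator=0,loaded_rim=.091,home=.085,spare_tweeter=0,trim_ring=0,screwdriver=0,screw_box=0,carton=0)
for n in ['top','side']:
    c=shot(n,n+'0.png'); print(n,[ (k,v) for k,v in c.items() if k not in('frame','T')])
    for k,z in zs.items():
        print(k,[(round(d['p'],2),np.round(d['centre']).tolist(),np.round(onz(c,d['centre'],z),3).tolist()) for d in pinpoint(k,c)[:3]])
E
python3 a.py
```

```text
pics
0.0187 {'time': 0.0, 'joint_positions': array([1.18899517e+00, 8.74383192e-02, 1.75122145e-01, 1.65978643e+00,
       2.62323859e-05, 1.57083383e+00]), 'qvel': array([-1.02998675e-03, -9.34632332e-05, -1.40250174e-03, -1.16059300e-03,
       -2.14403796e-04,  1.79544286e-03]), 'joint_torque': array([ 1.15267179e-03, -5.20381558e+01,  4.64810050e+01,  1.62853027e-02,
        5.64079642e-05,  4.60621141e-07]), 'position': array([0.20483357, 0.51018739, 0.23058887]), 'tool_rot': array([ 8.28440332e-01,  5.60076950e-01, -5.48417226e-04,  3.54961181e-04]), 'force': array([-0.87994719,  0.48299476, -0.39177707]), 'ft_torque': array([ 0.01517473,  0.03245633, -0.01546769]), 'grip_width': 0.9969427004308636}
top [('fovy', 44.808028639207066), ('cx', 320.56358835507166), ('cy', 238.48501386211092), ('position', array([0.49047762, 0.05074611, 1.27725661])), ('orientation', array([ 0.01725889, -0.0318768 , -0.70610362,  0.70718009])), ('shot', 1)]
tote [(0.98, [234.0, 256.0], [0.541, 0.214, 0.0])]
tote_dip_end [(0.8, [219.0, 304.0], [0.439, 0.236, 0.06])]
tote_rim_left [(0.69, [261.0, 259.
[... 1427 characters left out ...]
 (0.33, [391.0, 328.0], [0.612, -0.186, 0.0])]
tote_narrow_feet [(0.83, [238.0, 239.0], [0.514, 0.225, 0.0]), (0.2, [391.0, 328.0], [0.612, -0.187, -0.0])]
locator [(0.62, [382.0, 367.0], [0.535, -0.248, 0.0])]
loaded_rim [(0.6, [391.0, 325.0], [0.555, -0.239, 0.091])]
home [(0.66, [392.0, 326.0], [0.559, -0.237, 0.085]), (0.33, [234.0, 308.0], [0.357, -0.036, 0.085]), (0.29, [262.0, 224.0], [0.533, 0.146, 0.085])]
spare_tweeter [(0.91, [332.0, 276.0], [0.61, -0.002, 0.0])]
trim_ring [(0.35, [252.0, 192.0], [0.64, 0.367, 0.0])]
screwdriver [(0.89, [300.0, 347.0], [0.442, -0.12, 0.0])]
screw_box [(0.81, [232.0, 307.0], [0.392, 0.046, 0.0])]
carton [(0.58, [376.0, 236.0], [0.777, 0.046, 0.0])]
```

View pics/top0.png

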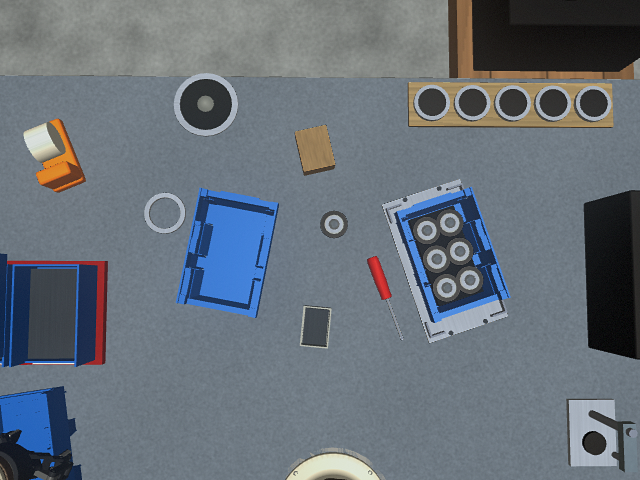

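View pics/side0.png

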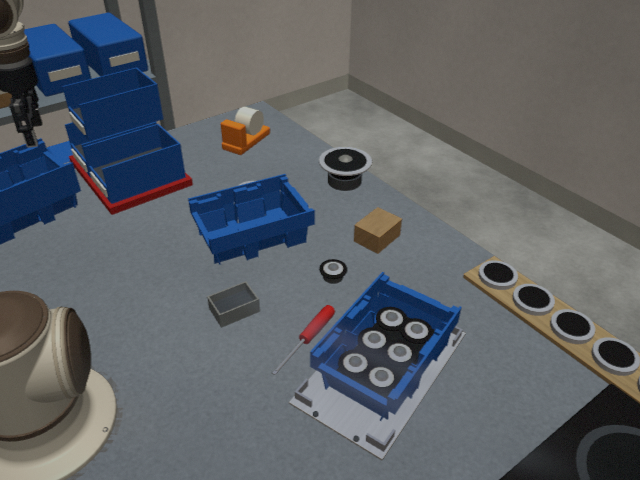

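The top view shows the empty tote at (234,256) with its dipped end toward the robot. The loaded tote is at about (452,252) on the plate. Next I'll look at each with the wrist camera.

```bash
cat > b.py <<'E'
from h import *
def down(yaw): # tool z down, tool x at yaw
    return R.from_matrix(np.c_[[np.cos(yaw),np.sin(yaw),0],[np.sin(yaw),-np.cos(yaw),0],[0,0,-1]]).as_quat()
c=shot('wrist'); M=np.array(c['tool_from_camera']); print(np.round(M,3),c['fovy'],[k for k in c])
# IK checks: tool x = +-tote y
for s in (0,np.pi):
    for nm,p,y in (('grasp',[.532,.149,.06],np.radians(-102.5)),('place',[.535,-.17,.16],np.radians(108)),('lift',[.532,.149,.3],np.radians(-102.5))):
        q=solver.ik(p,down(y+s)); print(nm,s,None if q is None else np.round(q,2))
for yaw in (-72,108):
    q=solver.ik([.5,-.23,.38],down(np.radians(yaw))); print(yaw,None if q is None else np.round(q,2))
E
python3 b.py
```

```text
[[ 1.     0.    -0.001 -0.   ]
 [ 0.    -0.962 -0.272 -0.069]
 [-0.001  0.272 -0.962 -0.142]
 [ 0.     0.     0.     1.   ]] 69.94719205727591 ['frame', 'fovy', 'cx', 'cy', 'tool_from_camera', 'shot', 'T']
grasp 0 [ 0.27  0.1  -0.15  1.33  0.   -2.65]
place 0 [-0.31  0.1   0.05  1.52  0.   -0.62]
lift 0 [ 0.27  0.13  0.36  1.8   0.   -2.65]
grasp 3.141592653589793 [ 0.27  0.1  -0.15  1.33  0.    0.49]
place 3.141592653589793 [-0.31  0.1   0.05  1.52  0.    2.52]
lift 3.141592653589793 [0.27 0.13 0.36 1.8  0.   0.49]
-72 [-0.43  0.21  0.62  1.98  0.    2.4 ]
108 [-0.43  0.21  0.62  1.98  0.   -0.75]
```

```bash
sed -n '2,3p' b.py >> h.py; cat > c.py <<'E'
from h import *
arm.move_ptp([.53,-.235,.33],down(np.radians(-72))); arm.sleep(.3)
c=shot('wrist','w_loaded.png')
np.savez('cl.npz',T=c['T'],k=[c['fovy'],c['cx'],c['cy']])
for k,z in dict(tote=.006,tote_dip_end=.066,tote_rim_left=.091,tote_rim_right=.091,locator=0,loaded_rim=.091,home=.085).items():
    print(k,[(round(d['p'],2),np.round(d['centre']).tolist(),np.round(onz(c,d['centre'],z),4).tolist()) for d in pinpoint(k,c)[:3]])
arm.move_ptp([.54,.215,.33],down(np.radians(77.5))); arm.sleep(.3)
c=shot('wrist','w_tote.png')
np.savez('ct.npz',T=c['T'],k=[c['fovy'],c['cx'],c['cy']])
for k,z in dict(tote=0,tote_dip_end=.06,tote_rim_left=.085,tote_rim_right=.085,tote_wide_feet=0,tote_narrow_feet=0).items():
    print(k,[(round(d['p'],2),np.round(d['centre']).tolist(),np.round(onz(c,d['centre'],z),4).tolist()) for d in pinpoint(k,c)[:3]])
print(arm.sense()['time'])
E
python3 c.py
```

```text
tote []
tote_dip_end []
tote_rim_left []
tote_rim_right []
locator [(0.86, [320.0, 199.0], [0.5339, -0.243, 0.0])]
loaded_rim [(0.59, [325.0, 192.0], [0.5552, -0.2405, 0.091])]
home [(0.92, [324.0, 192.0], [0.5535, -0.2396, 0.085])]
tote [(0.81, [315.0, 204.0], [0.5463, 0.2163, 0.0])]
tote_dip_end [(0.77, [314.0, 115.0], [0.4387, 0.238, 0.06])]
tote_rim_left [(0.67, [253.0, 217.0], [0.5321, 0.1452, 0.085])]
tote_rim_right [(0.98, [381.0, 214.0], [0.5606, 0.2891, 0.085])]
tote_wide_feet [(0.78, [317.0, 256.0], [0.6218, 0.2018, 0.0])]
tote_narrow_feet [(0.88, [315.0, 178.0], [0.5118, 0.2235, 0.0])]
7.4333
```

View pics/w_loaded.png

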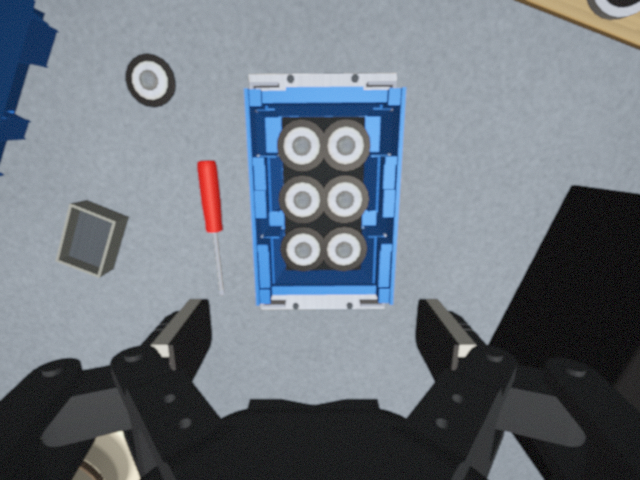

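View pics/w_tote.png

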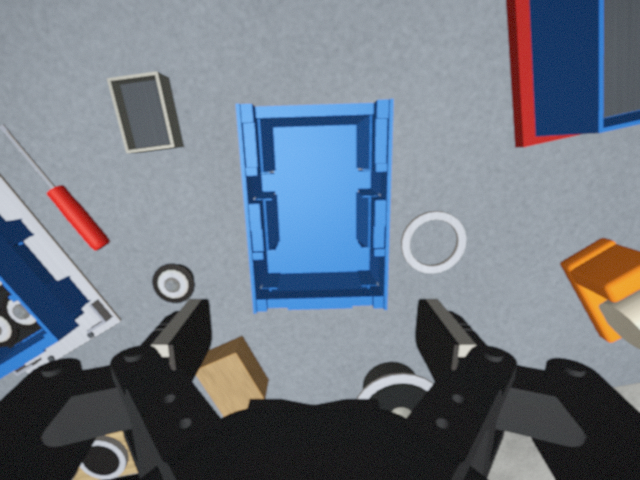

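The loaded tote spans columns 247–406 and rows 88–304. Its wide channels, the -x end, are at the top, so its dipped end faces the robot (image bottom). In the tote view the dipped end is at the top. Next I'll get corner numbers and overlay the model.

```bash
cat > d.py <<'E'
from h import *
def load(f):
    d=np.load(f); return dict(T=d['T'],fovy=d['k'][0],cx=d['k'][1],cy=d['k'][2])
c=load('cl.npz')
P=lambda l,z:[onz(c,p,z)[:2] for p in l]
pl=P([(249,75),(396,75),(383,308),(261,308)],.006)
rm=P([(247,88),(406,88),(392,304),(257,304)],.096)
for q in (pl,rm):
    a=q[0]-q[3];b=q[1]-q[2];print('c',np.mean(q,0),'len',np.linalg.norm(a),np.linalg.norm(b),'wid',np.linalg.norm(q[0]-q[1]),np.linalg.norm(q[3]-q[2]),'yaw',np.degrees(np.arctan2(*(-(a+b))[::-1])))
def overlay(c,src,dst,o,yaw,z0,crop):
    im=cv2.imread('pics/'+src); x0,y0,x1,y1=crop; s=3.1
    im=cv2.resize(im[y0:y1,x0:x1],None,fx=s,fy=s,interpolation=cv2.INTER_CUBIC)
    w=lambda x,y,z:proj(c,np.r_[o+[np.cos(yaw)*x-np.sin(yaw)*y,np.sin(yaw)*x+np.cos(yaw)*y],z0+z])
    def L(a,b,col):
        t=lambda p:tuple(int(v) for v in np.round((w(*p)-[x0,y0]+.5)*s)); cv2.line(im,t(a),t(b),col,1,cv2.LINE_AA)
    for sy in(1,-1):
        L((-120,),(0,),0) if 0 else None
        L((-.12,.082*sy,.09),(.12,.082*sy,.09),(0,255,255))
        for x in(-.104,-.052,.014,.046): L((x,.066*sy,.085),(x,.078*sy,.085),(0,255,0))
        for x in(-.0435,-.0165,.0545,.1015): L((x,.066*sy,.085),(x,.078*sy,.085),(0,0,255))
    for x in(-.12,.12): L((x,-.082,.09),(x,.082,.09),(0,255,255))
    cv2.imwrite('pics/'+dst,cv2.rotate(im,cv2.ROTATE_90_CLOCKWISE))
if __name__=='__main__':
    q=rm; m=np.mean(q,0); a=np.radians(198)
    a=q[3]+q[2]-q[0]-q[1]; overlay(c,'w_loaded.png','ov_l.png',m,np.arctan2(a[1],a[0]),.006,(240,65,412,315))
    overlay(load('ct.npz'),'w_tote.png','ov_t.png',np.array([.5455,.2165]),np.radians(168),0,(232,90,404,325))
E
python3 d.py
```

```text
c [ 0.53222731 -0.24721033] len 0.3158401356561012 0.31590954264355847 wid 0.18218736105999292 0.1811897340451048 yaw -161.69682390895048
c [ 0.54206105 -0.24516161] len 0.2376108071641465 0.2376725486861296 wid 0.16046952232861303 0.16121134466090686 yaw -161.9595716857908
```

View pics/ov_l.png

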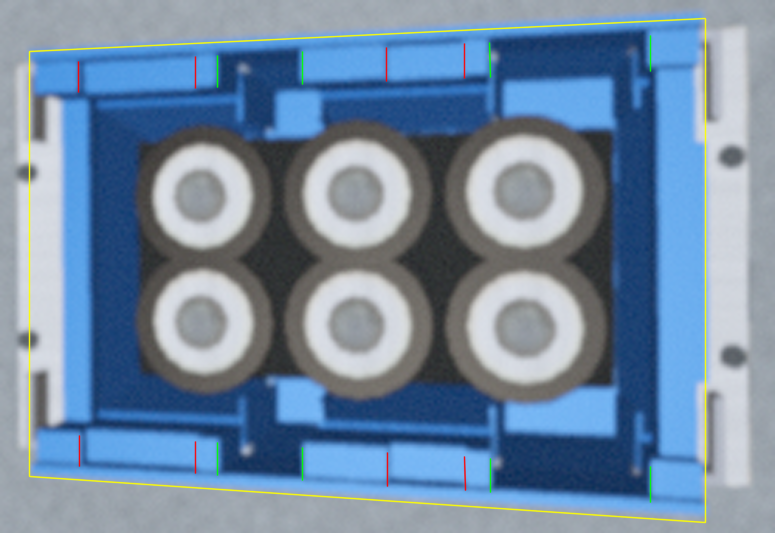

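View pics/ov_t.png

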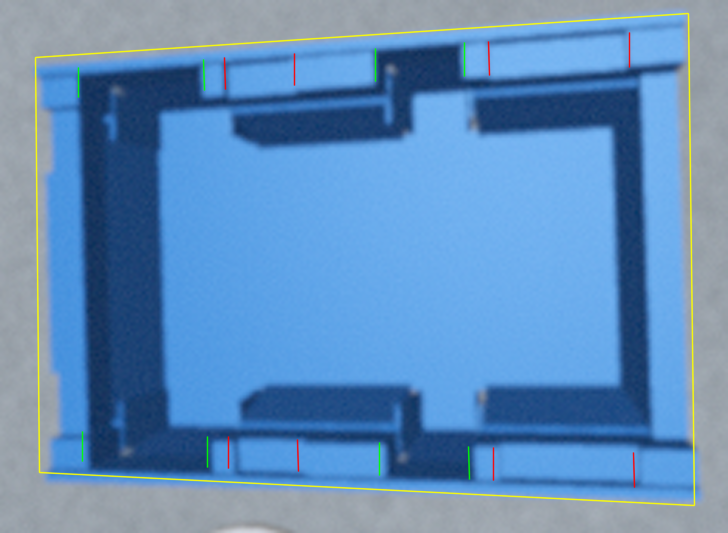

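The loaded overlay fits within about 1–2 mm: rim centre (0.542, -0.245), yaw -162°, about -10 mm lengthwise on the plate. The empty tote overlay needs about +1.5 mm in x, -1.7 mm in y and +0.6° of yaw. Now the grasp.

```bash
cat > e.py <<'E'
from h import *
yaw=np.radians(168.5); q=down(yaw-np.pi/2) # tool x = -tote y
g=np.array([.5306,.1458])
arm.move_ptp([*g,.15],q)
print(arm.movel([*g,.057],velocity=.08,until_force=6), arm.sense()['position'])
jaws.clamp(60); arm.sleep(.3)
s=arm.sense(); print('grip',s['grip_width'],s['force'],s['position'])
f0=s['force']
arm.movel([*g,.10],velocity=.06); arm.sleep(.3)
s=arm.sense(); print(s['force'],s['ft_torque'])
arm.movel([*g,.29],velocity=.15); arm.sleep(.3)
s=arm.sense(); print(s['force'],s['ft_torque'],s['grip_width'],s['time'])
c=shot('wrist','held.png')
np.savez('ch.npz',T=c['T'],k=[c['fovy'],c['cx'],c['cy']])
Tt=np.eye(4);Tt[:3,:3]=R.from_quat(s['tool_rot']).as_matrix();Tt[:3,3]=s['position']
for k,z in dict(tote=0,tote_dip_end=.06,tote_rim_left=.085,tote_rim_right=.085,tote_wide_feet=0,tote_narrow_feet=0).items():
    for d in pinpoint(k,c)[:1]:
        w=onz(c,d['centre'],.233+z); print(k,round(d['p'],2),np.round((np.linalg.inv(Tt)@np.r_[w,1])[:3]*1000,1))
E
python3 e.py
```

```text
False [0.53096804 0.14589369 0.05763738]
grip 0.1778081464253485 [-2.0151989   0.10292147  4.21403861] [0.53057978 0.14589362 0.05716425]
[ 0.06470931  0.04722348 -2.1560621 ] [-0.17568857  0.04065096 -0.01490793]
[ 0.14065471 -0.4586088  -2.64419694] [-0.175867    0.02612368  0.02539912] 0.17643059056619304 13.3583
tote 0.95 [73.6 -0.7 56.7]
tote_dip_end 0.88 [  72.5 -113.6   -3.2]
tote_rim_left 0.66 [  0.4  -1.  -28.3]
tote_wide_feet 0.54 [ 73.8 -33.   56.7]
tote_narrow_feet 0.6 [ 74.4 -30.4  56.7]
```

```bash
cat > f.py <<'E'
from h import *
shot('side','side_h.png')
E
python3 f.py; python3 -c "
import cv2,numpy as np
a=cv2.imread('pics/held.png');b=cv2.imread('pics/side_h.png')[60:300,100:420]
b=cv2.resize(b,(400,300));cv2.imwrite('pics/cmb.png',np.hstack([cv2.resize(a,(400,300)),b]))"
```

```text
(no output)
```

View pics/cmb.png

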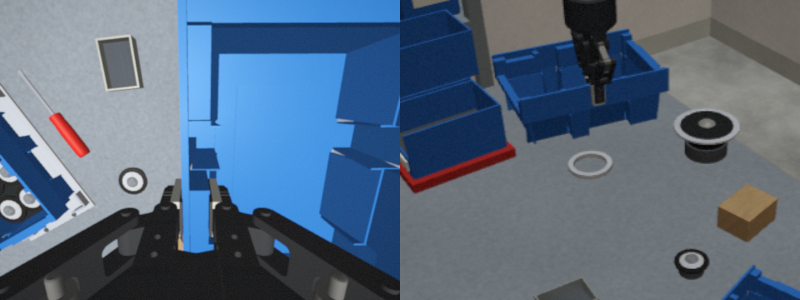

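Held firmly and level-looking, with the TCP at tote x ≈ -0.5. I'll transport and turn it, then touch down 10 mm beyond the seats.

```bash
cat >> h.py <<'E'
YL=np.radians(-161.85); U=np.array([np.cos(YL),np.sin(YL)]); W=-np.array([-np.sin(YL),np.cos(YL)]) # W = turned tote's +y
C=np.array([.5418,-.2446]); QP=down(YL+np.pi-np.pi/2)
def tcp(dx,dy=0.): return C+U*dx+W*(.074+dy)
E
cat > g.py <<'E'
from h import *
arm.move_ptp([*tcp(.010),.29],QP); arm.sleep(.3)
arm.movel([*tcp(.010),.165],velocity=.1); arm.sleep(.4)
s=arm.sense(); print(s['position'],s['force'],s['ft_torque'],s['time'])
print(arm.movel([*tcp(.010),.143],velocity=.012,until_force=3)); 
s=arm.sense(); print(s['position'],s['force'],s['ft_torque'],s['time'])
shot('side','s1.png')
E
python3 g.py; python3 -c "
import cv2
a=cv2.imread('pics/s1.png')[180:430,240:520];cv2.imwrite('pics/s1c.png',cv2.resize(a,None,fx=2.4,fy=2.4))"
```

```text
[ 0.50927475 -0.17741553  0.16506703] [-0.03932293 -0.69793025 -2.16314769] [0.20944836 0.01335656 0.0356585 ] 17.6167
True
[ 0.50922726 -0.17730299  0.14789579] [-0.82970641  0.8877442   5.23565346] [-0.16469353 -0.12057125 -0.11384561] 18.9083
```

View pics/s1c.png

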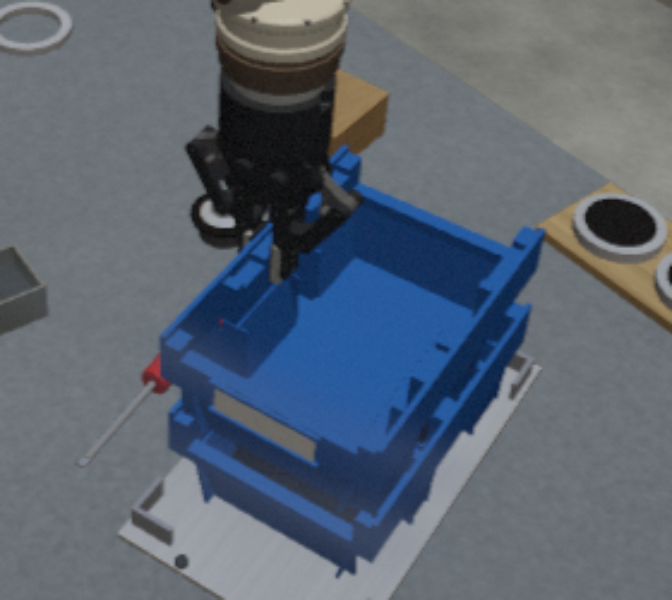

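Contact at z 0.1479 matches riding on the rails (expected 0.148). The picture shows the tote square over the loaded one with its card end toward the robot. Now a gentle slide toward the seats.

```bash
cat > k.py <<'E'
from h import *
F0=np.array([-.04,-.7,-2.16])
def st():
    s=arm.sense(); f=s['force']-F0; return s, f, np.round([f[:2]@U,f[:2]@W,f[2]],1)
dx=.010; z=arm.sense()['position'][2]
found=False
for i in range(24):
    s,f,fl=st()
    print(f'{dx*1000:.1f} z{s["position"][2]*1000:.2f} cmd{z*1000:.2f} f{fl} {s["time"]:.1f}')
    if abs(fl[0])>10 or f[2]>12: print('stop'); break
    if f[2]<1.0:
        hit=arm.movel([*tcp(dx),z-.002],velocity=.008,until_force=2); zz=arm.sense()['position'][2]
        print('  probe',hit,round(zz*1000,2))
        if zz<.1458: found=True; break
        z=zz if hit else z-.002
        continue
    z-=np.clip((2.5-f[2])*4e-5,-2e-4,2e-4)
    dx-=.001
    arm.movel([*tcp(dx),z],velocity=.01)
print(found,dx)
s,f,fl=st();print(s['position'],fl,np.round(s['ft_torque'],2),s['time'])
E
python3 k.py
```

```text
10.0 z147.88 cmd147.88 f[-0.4  1.1  8.1] 19.0
9.0 z148.00 cmd148.08 f[1.8 1.8 5.4] 19.3
8.0 z148.07 cmd148.19 f[3.3 1.6 4. ] 19.6
7.0 z148.12 cmd148.25 f[1.9 0.4 2.5] 19.8
6.0 z148.19 cmd148.25 f[ 1.2 -0.4  2.6] 20.1
5.0 z148.20 cmd148.26 f[0.4 0.5 2.3] 20.3
4.0 z148.24 cmd148.25 f[1.7 0.6 2.1] 20.6
3.0 z148.22 cmd148.23 f[0.5 1.  2.3] 20.8
2.0 z148.24 cmd148.23 f[1.5 1.6 1.9] 21.1
1.0 z147.84 cmd148.20 f[-0.7  0.2 -0.8] 21.3
  probe False 146.05
1.0 z146.05 cmd146.20 f[-0.4  1.1 -0.4] 21.7
  probe False 144.17
True 0.001
[ 0.51776118 -0.17459599  0.14417252] [-0.   1.   0.3] [ 0.1  -0.04 -0.01] 22.1
```

It dropped into the seats at dx ≈ 1 mm. Next I'll centre slightly and lower until it lands.

```bash
cat > l.py <<'E'
from h import *
from k2 import st
dx=.0002
arm.movel([*tcp(dx),.1442],velocity=.01); arm.sleep(.2); s,f,fl=st(); print(s['position'],fl)
h=arm.movel([*tcp(dx),.1395],velocity=.006,until_force=2); s,f,fl=st()
print(h,s['position'],fl,np.round(s['ft_torque'],2),s['time'])
arm.sleep(.3); s,f,fl=st(); print(fl)
E
sed -n '1,4p' k.py > k2.py; python3 l.py
```

```text
[ 0.51857054 -0.17434588  0.14420043] [-0.5 -0.7 -0.2]
True [ 0.51845503 -0.1741818   0.14203338] [-1.2  2.6  4.5] [-0.14 -0.28 -0.03] 22.9917
[-1.3  2.1  7.6]
```

```bash
cat > m.py <<'E'
from h import *
from k2 import st
p=arm.sense()['position']
arm.movel([p[0],p[1],p[2]+.0002],velocity=.01); arm.sleep(.2); s,f,fl=st(); print(fl)
jaws.open_gripper(); arm.sleep(.3); s=arm.sense(); print(s['grip_width'],s['force'])
arm.movel([p[0],p[1],.25],velocity=.1); 
arm.move_ptp([*(C-.03*U),.42],QP); arm.sleep(.3)
c=shot('wrist','fin_w.png'); shot('side','fin_s.png')
np.savez('cf.npz',T=c['T'],k=[c['fovy'],c['cx'],c['cy']])
for k,z in dict(tote=0,tote_dip_end=.06,tote_rim_left=.085,tote_rim_right=.085,tote_wide_feet=0,tote_narrow_feet=0).items():
    for d in pinpoint(k,c)[:1]:
        w=onz(c,d['centre'],.085+z)[:2]-C; print(k,round(d['p'],2),np.round([-w@U*1000,w@W*1000],1))
print(arm.sense()['time'])
from d import overlay,load
overlay(load('cf.npz'),'fin_w.png','ov_f.png',C,YL+np.pi,.085,(200,60,440,330))
a=cv2.imread('pics/fin_s.png')[200:430,250:500];a=cv2.resize(a,None,fx=1.8,fy=1.8);b=cv2.imread('pics/ov_f.png');b=cv2.resize(b,None,fx=.42,fy=.42)
h=max(a.shape[0],b.shape[0]);pad=lambda x:np.vstack([x,np.zeros((h-x.shape[0],x.shape[1],3),np.uint8)])
o=np.hstack([pad(a),pad(b)]);print(o.shape);cv2.imwrite('pics/fin.png',o)
E
python3 m.py
```

```text
[-1.2  1.3  3.9]
1.0056800102003385 [ 0.0086799  -0.01859293 -0.4641781 ]
tote 0.87 [ 2.1 -0.6]
tote_rim_left 0.67 [ 0.1 73.2]
tote_rim_right 0.97 [ -1.2 -69.9]
tote_wide_feet 0.59 [-75.8   4.8]
tote_narrow_feet 0.65 [31.3  0.5]
27.7
c [ 0.53222731 -0.24721033] len 0.3158401356561012 0.31590954264355847 wid 0.18218736105999292 0.1811897340451048 yaw -161.69682390895048
c [ 0.54206105 -0.24516161] len 0.2376108071641465 0.2376725486861296 wid 0.16046952232861303 0.16121134466090686 yaw -161.9595716857908
(414, 802, 3)
```

View pics/fin.png

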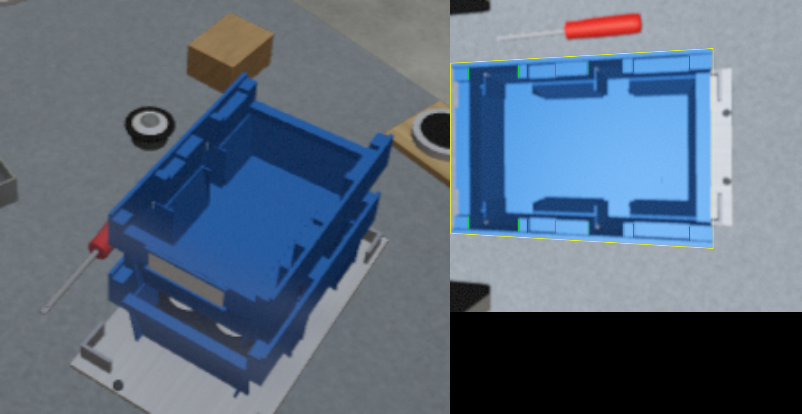

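Visually home and square. I'll confirm it's level by a light touch on the rim at four points with the fingers shut.

```bash
cat > n.py <<'E'
from h import *
jaws.clamp(20)
for x,y in((-.06,.08),(.06,.08),(.06,-.08),(-.06,-.08)):
    p=C-U*x+W*y
    arm.move_ptp([*p,.20],QP) if (x,y)==(-.06,.08) else arm.movel([*p,.20],velocity=.2)
    arm.movel([*p,.182],velocity=.06); arm.sleep(.25); f=arm.sense()['force'][2]
    h=arm.movel([*p,.171],velocity=.006,until_force=1.5); s=arm.sense()
    print(x,y,h,np.round(s['position'][2]*1000,2),round(s['force'][2]-f,1),round(s['time'],1))
    arm.movel([*p,.20],velocity=.1)
arm.movel([*(C),.30],velocity=.2); c=shot('top'); 
for k,z in dict(tote=.085,tote_dip_end=.145,screwdriver=0,spare_tweeter=0,screw_box=0,carton=0,trim_ring=0).items():
    print(k,[(round(d['p'],2),np.round(onz(c,d['centre'],z),3).tolist()) for d in pinpoint(k,c)[:1]])
print(arm.sense()['time'])
E
python3 n.py
```

```text
-0.06 0.08 True 175.01 4.5 31.6
0.06 0.08 True 174.99 6.6 34.6
0.06 -0.08 True 175.02 4.6 37.8
-0.06 -0.08 True 175.02 4.9 40.8
tote [(0.88, [0.538, -0.241, 0.085])]
tote_dip_end [(0.56, [0.649, -0.206, 0.145])]
screwdriver [(0.95, [0.446, -0.118, 0.0])]
spare_tweeter [(0.83, [0.604, -0.002, 0.0])]
screw_box [(0.71, [0.39, 0.038, 0.0])]
carton [(0.94, [0.768, 0.037, 0.0])]
trim_ring [(0.78, [0.633, 0.366, 0.0])]
42.475
```

All four points read 175.0 mm, which is exactly the fully home height and level. Handing in.

```bash
python3 -c "
from h import *
print(arm.job_done())"
```

```text
the job is handed in; nothing more can be done
None
```

The empty tote is turned half round and stacked on the loaded tote, with its feet home in the seats, level and released. The job was handed in at about 42 s, against the 72 s limit.

**What I did:** I pinched the tote by its left rim, lifted it and turned it. I set it on the rails about 10 mm beyond the seats, slid it back under light contact until it dropped in, lowered it to home height and let go.

**Last checks:**
- **Level and home:** a light touch at four points on the rim read 175.0 mm each, within 0.03 mm. That is the exact fully home height.
- **Forces:** sensed downward contact force peaked at about 8 N, and lengthwise force stayed under 4 N while sliding. The loaded tote gives way only above 28 N lengthwise. Touches were set to stop at 1.5–3 N, but overshot to between 4 and 8 N.
- **Other things on the bench:** the final top view puts them where they began, within about 6 mm. That is about the spread of these detections, so it would not show a smaller shift.
- **One disagreement:** in the final wrist picture, the network's points for the tote were up to about 5 mm off the fitted position. I trusted the touch readings instead.

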